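Tip the battery pack onto the tester's marked area and start the check

ROBOT

A 7-joint arm with a two-finger parallel gripper is mounted at the origin on the work surface. World frame = base frame: x ahead of the robot, y to its left, z up, the work surface at z = 0. Lengths are in mm, angles in rad, forces in N, time in s.
With the tool pointing down it reaches from about 400 to 925 mm from the base axis. Payload 4.1 kg.
Tool frame: the origin (TCP) lies midway between the tips of the shut fingers; the grasp point (between the pads) lies 19 mm behind it; z points along the fingers, y is the direction in which the jaws open and shut (so a half turn about z gives the same grasp; the last joint's range is limited). The gripper opens to 85 mm and grips with 20 to 120 N. Pads are 22 mm wide; open, the fingers measure 114 mm over their backs; the gripper's body (76 mm by 85 mm) begins 54 mm behind the grasp point. The pads swing forward as they close: fully open they stand 13 mm farther back than shut.
Start: joints at [-1.218, 0.398, 0.045, 1.537, -0.019, 1.207, -0.051], TCP at [283.766, 584.825, 231.347] pointing down, gripper open.
Joint ranges: [-2.82, 2.82], [-0.49, 2.23], [-1.37, 1.46], [0, 2.46], [-1.36, 4.5], [0.23, 2], [-2.94, 2.94]. Speed limits (rad/s): [2.57, 2.57, 3.14, 3.14, 3.14, 3.14, 3.14].

INTERFACE

Orientations are given as a rotation vector (axis times angle).
In Python, from bench import monitor, get_image, workorder, models gives the robot as it stands.
- The arm moves only by the tool servo_tool, never from a script. Its arguments are lists of equal length, an entry for each row: "translation": the shift along the tool's x, y, z in cm, a list of three; "dr": the turn, a rotation vector about the tool's x, y, z in rad, a list of three. In form: {"translation": [[x, y, z], ...], "dr": [[wx, wy, wz], ...]}. A call has exactly 8 rows; each row shifts and turns the commanded pose from where the row before left it, along the tool's axes as they then stand; what a row does not reach is not made up. A row lasts 1/10 s, in which the tool goes at most 50 mm and 8.59 degrees, less where a joint would pass 70% of its speed; a pose out of reach is approached as far as the arm can. A call is refused whole if a number of a shift passes 5 or a number of a turn 0.15, either way. A call with a gripper value outside its range is refused whole. "fingers" is the finger opening in cm, from 0 to 8.54, set as the call begins (left out, the last holds). The fingers move at their own pace and stop on an object; "grip_force" is the grip in N (left out, the last holds). Time passes only in rows, so rows that do not move let the fingers close, or fill a call up. It gives the time, the measured TCP pose, the force and the opening at its end, in the units of the state.
- monitor.get_obs(): the state, without advancing time (a new reading comes with each control period).
- get_image(name): name is "scene" or "side" or "wrist"; returns a dict with "color" (384x512x3 uint8, red, green, blue), "fx", "fy", "cx", "cy" (pixels), "rvec" (rotation vector, rad) and "tvec" (3), from world to camera coordinates, as OpenCV has them; the wrist camera has in their place "T_tool_cam" (4x4, takes a point from camera to tool coordinates, whose origin is the TCP and whose axes are the flange's). Camera axes: x right, y down, z forward; pixel columns grow to the right and rows downward; lengths in mm; the calibration is good to about 2 mm. A picture is of the moment at which its call begins: read the wrist's pose just before it. There is no depth.
- workorder.finish_job(): hands the job in, once; it reports no verdict.
Trained networks look in a picture, given as the dict that the camera call returned (one of the last four; its "shot" number tells which), for a name from the list of things; names that differ only in an ending like _2 or _b are one class to them, and where a whole thing is asked for, a point or a joint stands for the part that bears it (a point fixed in the world has none). Each returns a list of dicts, best first, with "score" (0 to 1); they miss things now and then, are a little off and sometimes report something else, mostly with a low value. They report only what shows in the picture. A call takes as long as a camera call. They do not tell look-alikes from the thing itself.
- models.trace(picture, target): "region" (384x512 bool, what is visible of it) and "point" ([row, column] in pixels, amid what is visible of it).
The state is a dict: "time": time; "joints": joint angles; "joint_vel": joint speeds; "joint_torque": joint torques, N m; "eef_pos": TCP position; "eef_rot": TCP orientation; "force": force on the tool from outside, world axes, zero at the start; "ft_torque": the same for the moment, N m; "finger_gap": finger opening in mm.
Only numpy, scipy, OpenCV 4.12 (cv2) and the standard library are available. Lean on these libraries where they do the work, as an engineer would, in place of code of your own. Each camera call takes 0.05 s, during which the arm holds its last target.

TASK

Without gripping or lifting anything, gently push the standing yellow battery pack near its top so that it topples straight over from where it stands and lies flat wholly inside the white outline on the blue mat, its broad back (the side that faced away from the outline) up. Then press the green button on the grey tester box all the way down and let go. Leave the grey battery pack, the lamp head and the red-capped jar alone.

Things in the scene. Friction and masses are not known exactly. Their poses are not given: they have to be found in the camera images.
- pack_mid (a point): centre of the yellow battery pack with black ends: block 150 mm tall, 80 wide, 50 thick, about 0.45 kg, standing on end on the mat, this point 79 mm above the bench. Axes while standing: z up, x through the thickness towards the outline, y along the width. Pushed high on its -x face it topples to +x about its lower edge, overbalancing at about 18 degrees; its centre lands about 100 mm ahead.
- pack_c0 (a point): corner of the yellow pack's -x broad face (the face that ends up on top): foot end, +y side
- pack_c1 (a point): corner of the yellow pack's -x broad face (the face that ends up on top): foot end, -y side
- pack_c2 (a point): corner of the yellow pack's -x broad face (the face that ends up on top): top end, +y side
- pack_c3 (a point): corner of the yellow pack's -x broad face (the face that ends up on top): top end, -y side
- zone (a point): centre of the white rectangular outline painted on the blue mat (mat 360 x 180 mm, 4 mm thick; this point is on its upper face): outline 210 mm along x by 140 mm along y over the outside of its 6 mm line, flat, no height. The yellow pack stands on the same mat, about 105 mm from this point on its -x side, roughly square to it.
- start_top (a point): centre of the top of the green button, 30 mm in diameter, on top of the grey tester box (80 x 60 mm, 40 mm tall, fixed), which stands on the bench at one or the other long side of the mat. Pressed straight down.
- start (a joint): travel of the green button: 0 released, 0.006 m fully down; a spring returns it; fully down takes 5 N
- grey_pack_mid (a point): centre of the grey battery pack, same size as the yellow one, standing on the bench beside the mat; leave alone
- lamp_mid (a point): centre of the black lamp head with a silver band, 86 mm in diameter at the foot, 97 mm tall, standing on the bench beside the mat; leave alone
- jar_mid (a point): centre of the jar with a red cap, 50 mm in diameter, 60 mm tall, standing on the bench at the long side of the mat across from the tester; leave alone
Not all that is in view belongs to the job. Of the things that look like the part that bears pack_mid, take the one that is farthest from the robot's base at the start.

How it is judged:
By the outcome, as a careful person would: the job done as asked, in the order asked, and still so for the second after the job is handed in, with the robot touching nothing.
It also fails if it takes over 38 s, if anything falls off the work surface, if the arm or the gripper's body presses on something with over 40 N, if the wrist force passes 120 N, or if a joint passes its speed limit or range.

## Working session

There is one attempt and no reset: what is moved stays moved. The work goes in short steps, Python scripts to look and compute and a tool call to move; the robot and the scene stay as the last step left them, time stands still between calls to the robot, and variables do not carry over. Pictures are saved under pics/ and viewed, and the job is handed in when it is done.

Besides the shell and the picture viewer there is one more tool, called after ">>>" as name(argument=value, ...) on one line, values as JSON. servo_tool: Moves the arm, as the interface text tells. Its arguments: {"type":"object","properties":{"translation":{"type":"array","items":{"type":"array","items":{"type":"number"}}},"dr":{"type":"array","items":{"type":"array","items":{"type":"number"}}},"fingers":{"type":"number"},"grip_force":{"type":"number"}},"required":["translation","dr"]}

```bash
mkdir -p pics; ls; cat > h.py <<'E'
import numpy as np,cv2
from bench import monitor,get_image,workorder,models
def shot(n,f):
    im=get_image(n); cv2.imwrite('pics/'+f+'.png',cv2.resize(im['color'][:,:,::-1],(768,576))); return im
E
python3 - <<'E'
from h import *
import pickle
o=monitor.get_obs();print(o)
d={}
for n in ['scene','side']:
    im=shot(n,n+'0'); d[n]=im
    print(n,im['fx'],im['cx'],im['cy'],im['rvec'],im['tvec'])
    for t in ['pack_mid','start_top','zone','lamp_mid','jar_mid']:
        try:print(t,[(r['score'],r['point'],int(r['region'].sum())) for r in models.trace(im,t)])
        except Exception as e:print(t,e)
pickle.dump(d,open('d.pkl','wb'))
E
```

```text
pics
{'time': 0.0, 'joints': array([-1.21799237,  0.39919023,  0.04503646,  1.53789259, -0.01869369,
        1.20690955, -0.05069646]), 'joint_vel': array([ 6.75254462e-04,  2.09300497e-03,  6.60373657e-05, -1.53657137e-03,
        1.06835071e-03,  9.80320487e-04,  1.24888880e-04]), 'joint_torque': array([ 6.67115401e-04, -4.75101829e+01,  1.36479367e+00, -2.54220039e+01,
        1.15002296e-02,  9.35155054e-03, -1.59999212e-05]), 'eef_pos': array([283.48600872, 584.20730183, 230.25907158]), 'eef_rot': array([-0.70342676, -3.0615171 ,  0.00307081]), 'force': array([0.41524394, 0.02702274, 0.40277101]), 'ft_torque': array([-0.0428817 ,  0.0149834 ,  0.03294172]), 'finger_gap': 85.58526170867586}
scene 437.1125640920486 255.4045413155888 193.53647848694166 [ 1.71509099  2.10032471 -0.64703669] [  92.86731537 -381.80818869 1202.98721972]
pack_mid [(0.93, [109.6, 212.6], 2169), (0.85, [129.1, 302.8], 2381), (0.84, [195.4, 266.5], 2747)]
start_top [(0.59, [182.0, 197.1], 161), (0.25, [254.0, 130.8], 2989)]
zone [(0.93, [277.9, 234.3], 13083)]
lamp_mid [(0.8, [343.9, 304.1], 2170), (0.21, [251.2, 321.3], 767)]
jar_mid [(0.65, [251.7, 322.9], 789), (0.54, [185.3, 197.1], 168)]
side 427.7247612915126 255.74851737640822 190.21085293451648 [ 2.37734689 -0.05818729  0.0373959 ] [-549.79310552  126.84637035  871.65480414]
pack_mid [(0.88, [195.9, 151.3], 2232), (0.63, [278.0, 124.6], 3708), (0.62, [204.0, 239.1], 2411), (0.3, [292.9, 342.7], 2958)]
start_top [(0.53, [272.9, 232.7], 203)]
zone [(0.97, [241.3, 287.4], 9495)]
lamp_mid [(0.89, [180.2, 344.6], 1232)]
jar_mid [(0.75, [180.9, 267.5], 575)]
```

View pics/scene0.png

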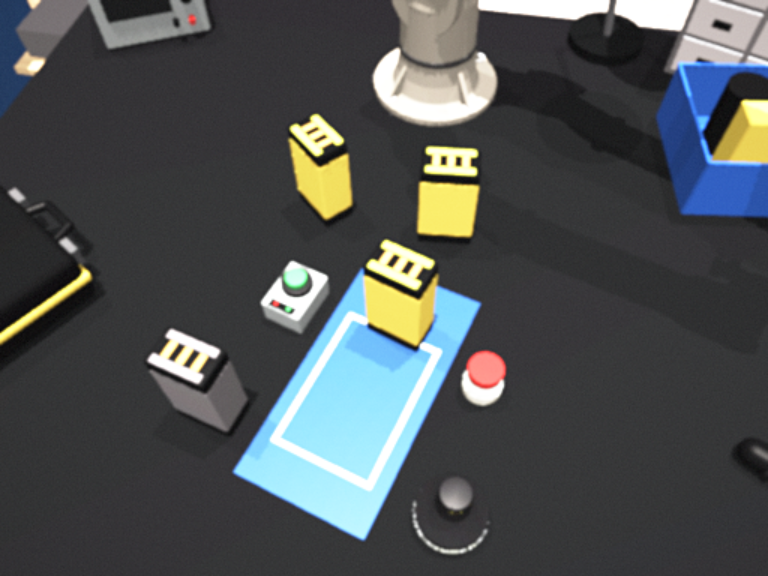

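View pics/side0.png

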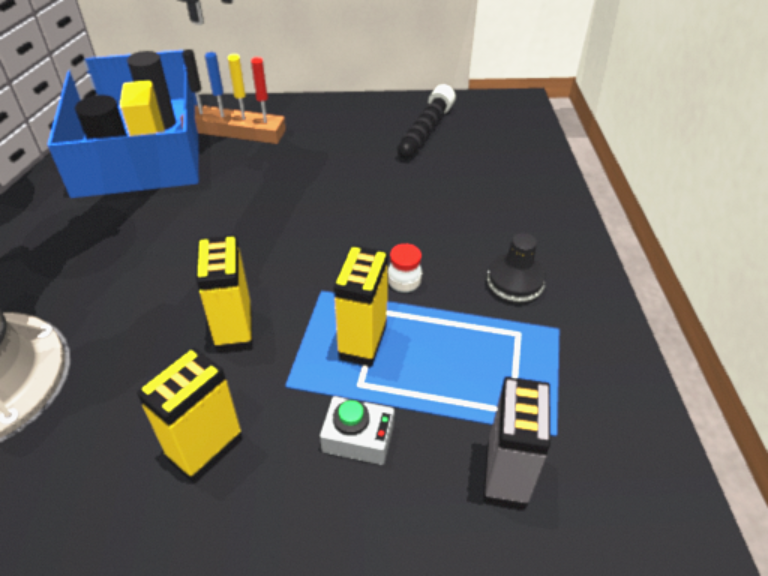

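The scene shows the yellow pack on the mat at about (400,295), the tester at (297,290), the grey pack at (200,380), the jar at (484,378) and the lamp at (452,510). The pack standing on the mat is the target; the other two yellow packs are nearer the base. Next I fit the poses by silhouette.

```bash
cat > fit.py <<'E'
from h import *
from scipy.optimize import minimize
def proj(im,P):
    K=np.array([[im['fx'],0,im['cx']],[0,im['fy'],im['cy']],[0,0,1.]])
    return cv2.projectPoints(np.array(P,float).reshape(-1,3),np.array(im['rvec'],float),np.array(im['tvec'],float),K,None)[0].reshape(-1,2)
def ray(im,uv,z):
    R=cv2.Rodrigues(np.array(im['rvec'],float))[0];t=np.array(im['tvec'],float).ravel()
    d=R.T@np.array([(uv[0]-im['cx'])/im['fx'],(uv[1]-im['cy'])/im['fy'],1]);c=-R.T@t
    return c+d*(z-c[2])/d[2]
def box(x,y,a,z0,h,lx,ly):
    c,s=np.cos(a),np.sin(a);P=[]
    for z in(z0,z0+h):
        for sx,sy in((1,1),(1,-1),(-1,-1),(-1,1)):
            u,v=sx*lx/2,sy*ly/2;P.append([x+c*u-s*v,y+s*u+c*v,z])
    return np.array(P)
def sil(im,P):
    m=np.zeros((384*4,512*4),np.uint8)
    cv2.fillConvexPoly(m,np.round(cv2.convexHull(proj(im,P).astype(np.float32))*4).astype(np.int32),1)
    return cv2.resize(m.astype(np.float32),(512,384),interpolation=cv2.INTER_AREA)
def fitbox(views,x0,z0,h,lx,ly):
    def f(p):
        return sum(np.abs(sil(im,box(p[0],p[1],p[2],z0,h,lx,ly))-r).sum() for im,r in views)
    best=None
    for a in x0[2]:
        s=np.array([[x0[0],x0[1],a],[x0[0]+15,x0[1],a],[x0[0],x0[1]+15,a],[x0[0],x0[1],a+.2]])
        r=minimize(f,s[0],method='Nelder-Mead',options=dict(initial_simplex=s,xatol=.1,fatol=.5))
        if best is None or r.fun<best.fun:best=r
    return best
E
python3 - <<'E'
from fit import *
d={n:get_image(n) for n in('scene','side')}
# outline: white pixels near mat
for n,im in d.items():
    hsv=cv2.cvtColor(im['color'],cv2.COLOR_RGB2HSV)
    blue=cv2.inRange(hsv,(95,100,80),(115,255,255)); 
    nn,l,st,_=cv2.connectedComponentsWithStats(blue); 
    z=models.trace(im,'zone')[0]['region']
    c=cv2.minAreaRect(np.argwhere(z)[:,::-1].astype(np.float32))
    h=cv2.convexHull(np.argwhere(z)[:,::-1].astype(np.int32)); q=cv2.approxPolyDP(h,8,True).reshape(-1,2)
    print(n,'zone',[ray(im,p,4).round(0)[:2].tolist() for p in q])
    for t in('jar_mid','lamp_mid','start_top','grey_pack_mid'):
        for r in models.trace(im,t)[:2]:
            p=r['point'][::-1]; print(t,r['score'],p,ray(im,p,{'start_top':48,'grey_pack_mid':75,'jar_mid':30,'lamp_mid':40}[t]).round(0))
ims=d
# pack
v=[]
for n,pt in(('scene',(195,266)),('side',(204,239))):
    for r in models.trace(d[n],'pack_mid'):
        if r['region'][pt]: v.append((d[n],r['region'].astype(np.float32))); print(n,'ok',ray(d[n],r['point'][::-1],79).round(0))
p0=ray(d['scene'],(266.5,195.4),85)
b=fitbox(v,(p0[0],p0[1],np.arange(-1.5,1.6,.4)),4,150,50,80)
print(b.x,b.fun)
for n,im in d.items():
    o=cv2.resize(im['color'][:,:,::-1],None,fx=3,fy=3)
    P=(proj(im,box(*b.x,4,150,50,80))*3+1).astype(int)
    for i in range(4):
        for a,c in((i,(i+1)%4),(i+4,(i+1)%4+4),(i,i+4)): cv2.line(o,tuple(map(int,P[a])),tuple(map(int,P[c])),(255,0,255),1)
    m=P.mean(0).astype(int); y=max(0,m[1]-220);x=max(0,m[0]-300)
    cv2.imwrite(f'pics/fit_{n}.png',o[y:y+560,x:x+760])
E
```

```text
Traceback (most recent call last):
IndexError: list index out of range
```

```bash
cat > a.py <<'E'
from fit import *
import pickle
d={n:get_image(n) for n in('scene','side')}
T={}
for n,im in d.items():
    for t in('zone','jar_mid','lamp_mid','start_top','grey_pack_mid','pack_mid'):
        T[n,t]=models.trace(im,t)
        for r in T[n,t]:
            p=r['point'][::-1]; print(n,t,r['score'],p,ray(im,p,{'zone':4,'start_top':48,'grey_pack_mid':75,'pack_mid':79,'jar_mid':30,'lamp_mid':40}[t]).round(0))
pickle.dump((d,T),open('dT.pkl','wb'))
for n in d:
    if T[n,'zone']:
        h=cv2.convexHull(np.argwhere(T[n,'zone'][0]['region'])[:,::-1].astype(np.int32)); q=cv2.approxPolyDP(h,8,True).reshape(-1,2)
        print(n,'zone',[ray(d[n],p,4).round(0)[:2].tolist() for p in q])
v=[]
for n,pt in(('scene',(195,266)),('side',(204,239))):
    for r in T[n,'pack_mid']:
        if r['region'][pt]: v.append((d[n],r['region'].astype(np.float32)));print('used',n)
p0=ray(d['scene'],(266.5,195.4),85)
b=fitbox(v,(p0[0],p0[1],np.arange(-1.5,1.6,.4)),4,150,50,80)
print(b.x,b.fun)
for n,im in d.items():
    o=cv2.resize(im['color'][:,:,::-1],None,fx=3,fy=3)
    P=(proj(im,box(*b.x,4,150,50,80))*3+1).astype(int)
    for i in range(4):
        for a,c in((i,(i+1)%4),(i+4,(i+1)%4+4),(i,i+4)): cv2.line(o,tuple(map(int,P[a])),tuple(map(int,P[c])),(255,0,255),1)
    m=P.mean(0).astype(int); y=max(0,m[1]-220);x=max(0,m[0]-300)
    cv2.imwrite(f'pics/fit_{n}.png',o[y:y+560,x:x+760])
E
python3 a.py
```

```text
scene zone 0.59 [233.8, 276.3] [664.   1.   4.]
scene jar_mid 0.83 [321.4, 252.7] [594. 159.  30.]
scene lamp_mid 0.83 [302.1, 342.6] [772. 147.  40.]
scene start_top 0.44 [321.2, 250.5] [599. 157.  48.]
scene start_top 0.43 [194.8, 183.7] [ 498. -119.   48.]
scene grey_pack_mid 0.94 [132.6, 255.5] [ 690. -177.   75.]
scene pack_mid 0.96 [301.2, 128.0] [331.  77.  79.]
scene pack_mid 0.96 [209.7, 110.7] [ 319. -132.   79.]
scene pack_mid 0.83 [268.0, 193.4] [512.  39.  79.]
side zone 0.79 [288.5, 240.3] [619.  -0.   4.]
side zone 0.67 [344.9, 182.3] [771. 165.   4.]
side jar_mid 0.94 [267.5, 179.2] [586. 157.  30.]
side lamp_mid 0.95 [346.4, 182.4] [762. 129.  40.]
side lamp_mid 0.35 [242.3, 205.9] [525.  68.  40.]
side start_top 0.55 [233.0, 274.7] [ 503. -107.   48.]
side grey_pack_mid 0.74 [344.0, 293.8] [ 692. -171.   75.]
side grey_pack_mid 0.42 [240.2, 201.9] [521.  48.  75.]
side pack_mid 0.84 [241.0, 201.5] [522.  46.  79.]
side pack_mid 0.83 [124.5, 277.5] [ 315. -124.   79.]
side pack_mid 0.78 [150.3, 196.2] [337.  68.  79.]
scene zone [[467.0, 139.0], [808.0, 50.0], [764.0, -120.0], [446.0, -36.0]]
side zone [[806.0, 49.0], [762.0, -125.0], [416.0, -33.0], [462.0, 137.0]]
used scene
used side
[ 5.23612867e+02  3.76561161e+01 -3.10940647e-01] 276.8125
```

View pics/fit_scene.png

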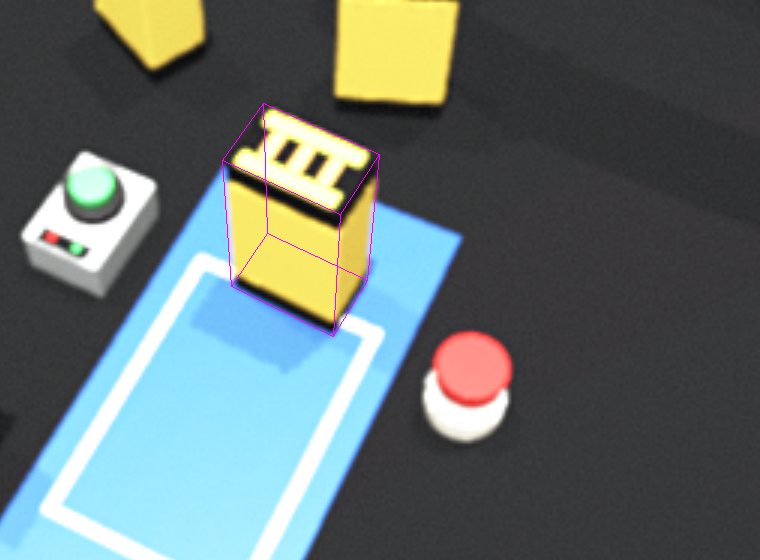

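View pics/fit_side.png

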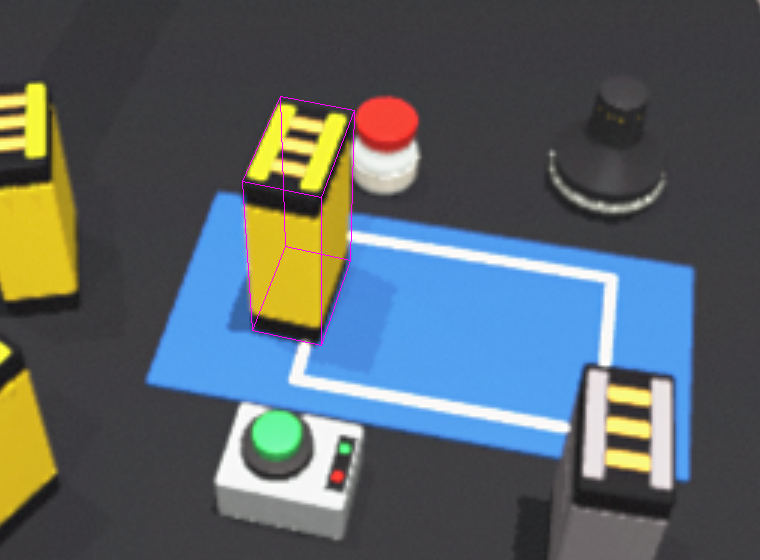

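```bash
cat > b.py <<'E'
from fit import *
import pickle
from scipy.optimize import least_squares
d,T=pickle.load(open('dT.pkl','rb'))
masks={}
for n,im in d.items():
    hsv=cv2.cvtColor(im['color'],cv2.COLOR_RGB2HSV)
    w=((hsv[...,1]<80)&(hsv[...,2]>170)).astype(np.uint8)
    poly=np.round(proj(im,box(612,8,-.251,4,0,345,165)[:4])).astype(np.int32)
    m=np.zeros_like(w);cv2.fillConvexPoly(m,poly,1); m&=w
    pk=sil(im,box(523.6,37.7,-.311,4,150,54,84))>0; m[pk]=0
    for n2 in [r for r in T[n,'grey_pack_mid'][:1]]: m[cv2.dilate(n2['region'].astype(np.uint8),np.ones((5,5)))>0]=0
    masks[n]=m; print(n,m.sum())
def pts(n):
    ys,xs=np.nonzero(masks[n]);return np.array([ray(d[n],(x,y),4)[:2] for x,y in zip(xs,ys)])
Q={n:pts(n) for n in d}
def res(p,Q):
    c,s=np.cos(p[2]),np.sin(p[2]);e=(Q-p[:2])@np.array([[c,-s],[s,c]])
    return np.maximum(abs(e[:,0])-102,abs(e[:,1])-67)  # signed-ish dist to centreline
for name,q in list(Q.items())+[('both',np.vstack(list(Q.values())))]:
    r=least_squares(res,[625,5,-.25],args=(q,),loss='soft_l1');print(name,r.x,np.abs(r.fun).mean())
z=r.x
for vs in(['scene'],['side'],['scene','side']):
    v=[(d[n],[q['region'] for q in T[n,'pack_mid'] if q['region'][{'scene':(195,266),'side':(204,239)}[n]]][0].astype(np.float32)) for n in vs]
    b=fitbox(v,(523,38,[-.3]),4,150,50,80);print(vs,b.x,b.fun)
p=b.x
c,s=np.cos(z[2]),np.sin(z[2]);e=lambda q:np.array([[c,s],[-s,c]])@(np.array(q)-z[:2])
print('pack in zone frame',e(p[:2]),p[2]-z[2]); l=p[:2]+100*np.array([np.cos(p[2]),np.sin(p[2])]);
print('landing corners',[e(q[:2]).round(1) for q in box(*l,p[2],4,50,150,80)[:4]])
for nm,pt in(('button',(500,-113)),('jar',(588,158)),('grey',(691,-174)),('lamp',(765,140))):print(nm,e(pt))
E
python3 b.py
```

```text
scene 2757
side 826
scene [ 6.50795578e+02  4.91419797e-01 -2.80082685e-01] 9.860498390946633
side [ 6.31794595e+02  3.64548108e+00 -2.55783348e-01] 2.410414058061265
both [ 6.43479629e+02  1.50682617e+00 -2.81804861e-01] 8.820479840233284
['scene'] [ 5.24622715e+02  3.90772880e+01 -2.89276796e-01] 141.1875
['side'] [ 5.22926159e+02  3.50094783e+01 -3.12289722e-01] 76.125
['scene', 'side'] [ 5.23365517e+02  3.78845105e+01 -3.03130485e-01] 277.0
pack in zone frame [-125.49248415    1.54026393] -0.021325623609635247
landing corners [array([50.3, 37.8]), array([ 48.6, -42.2]), array([-101.4,  -39. ]), array([-99.6,  41. ])]
button [-105.97691131 -149.89033163]
jar [-96.8103908  134.89199735]
grey [  94.45258674 -155.36904624]
lamp [ 78.21347593 166.82389484]
```

```bash
sed -i "s/w=((hsv.*/w=((hsv[...,1]<(45 if n=='scene' else 70))\&(hsv[...,2]>180)).astype(np.uint8)/" b.py; cat >> b.py <<'E'
for n in d:
    o=d[n]['color'][:,:,::-1].copy(); o[masks[n]>0]=(0,0,255)
    cv2.polylines(o,[np.round(proj(d[n],box(*z,4,0,204,134)[:4])).astype(np.int32)],True,(0,255,0),1)
    cv2.imwrite(f'pics/z_{n}.png',cv2.resize(o[100:,80:450],None,fx=2,fy=2))
E
python3 b.py
```

```text
scene 1648
side 807
scene [ 6.33485451e+02  4.56848840e+00 -2.57877006e-01] 2.8611203273188854
side [ 6.31796609e+02  3.75321707e+00 -2.55508204e-01] 2.3551969307396723
both [ 6.32961674e+02  4.19374255e+00 -2.56210972e-01] 2.73103157648446
['scene'] [ 5.24622715e+02  3.90772880e+01 -2.89276796e-01] 141.1875
['side'] [ 5.22926159e+02  3.50094783e+01 -3.12289722e-01] 76.125
['scene', 'side'] [ 5.23365517e+02  3.78845105e+01 -3.03130485e-01] 277.0
pack in zone frame [-114.55643845    4.81747086] -0.046919512575114675
landing corners [array([62.1, 36.6]), array([ 58.4, -43.3]), array([-91.5, -36.3]), array([-87.7,  43.6])]
button [ -98.92253181 -147.0629552 ]
jar [-82.47112179 137.39152465]
grey [ 101.30111813 -157.6690858 ]
lamp [ 93.31259584 164.83391188]
```

View pics/z_scene.png

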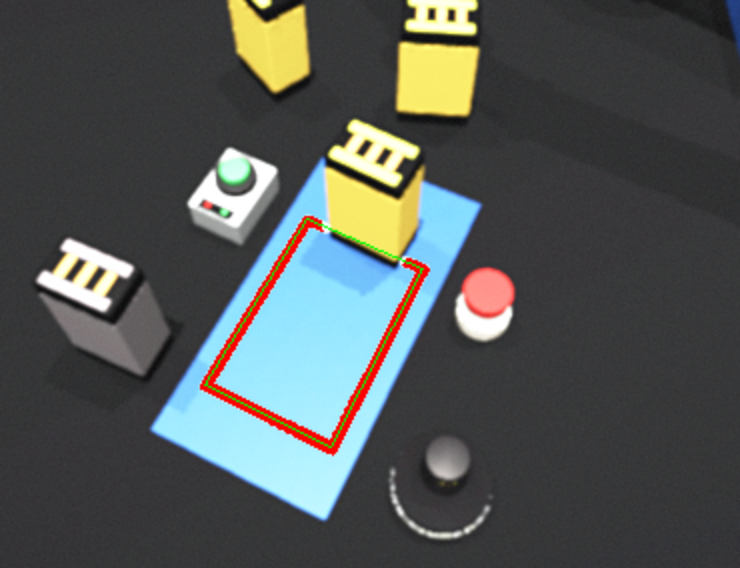

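Measured pack: (523.4, 37.9), yaw −0.303. Zone: (633, 4), yaw −0.256. If it topples straight over, it lands from −90 to +60 along x, inside the outline. I'll shut the fingers and move to behind the pack.

>>> servo_tool(translation=[[0,0,0],[-2.3,-3.2,0],[-2.3,-3.2,0],[-2.3,-3.2,0],[-2.3,-3.2,0],[-2.3,-3.2,0],[-2.3,-3.2,0],[-2.3,-3.2,0]], dr=[[0,0,-0.14],[0,0,0],[0,0,0],[0,0,0],[0,0,0],[0,0,0],[0,0,0],[0,0,0]], fingers=0)

```text
time: 2.25
eef_pos: [368.7, 320.7, 231.6]
eef_rot: [0.488, 3.103, 0.001]
force: [0.9, 0.5, 0.7]
finger_gap: 0.1
```

>>> servo_tool(translation=[[-2.3,-3.2,0],[-2.3,-3.2,0],[-2.3,-3.2,0],[-2.3,-3.2,0],[-2.3,-3.2,0],[-2.3,-3.2,0],[-1.2,-1.6,0],[0,0,0]], dr=[[0,0,0],[0,0,0],[0,0,0],[0,0,0],[0,0,0],[0,0,0],[0,0,0],[0,0,0]])

```text
time: 3.05
eef_pos: [448.1, 74.8, 231.7]
eef_rot: [0.498, 3.101, -0.001]
force: [0.2, 0.3, -0.4]
finger_gap: 0.1
```

```bash
cat > go.py <<'E'
import sys
from fit import *
from scipy.spatial.transform import Rotation as Ro
o=monitor.get_obs();R=Ro.from_rotvec(o['eef_rot']).as_matrix()
print(o['time'],o['eef_pos'].round(1),o['force'].round(1),o['finger_gap'],'\n',R.round(3))
if len(sys.argv)>3:
    g=np.array(list(map(float,sys.argv[1:4])));print('delta tool cm',(R.T@(g-o['eef_pos'])/10).round(2))
E
python3 go.py 465 56 135
python3 - <<'E'
from h import *
shot('scene','s1');shot('side','d1')
E
```

```text
3.05 [448.1  74.8 231.7] [ 0.2  0.3 -0.4] 0.11181073044014567 
 [[-0.95   0.313  0.001]
 [ 0.313  0.95  -0.   ]
 [-0.001 -0.    -1.   ]]
delta tool cm [-2.18 -1.25  9.67]
```

>>> servo_tool(translation=[[0,-0.4,1.8],[-0.5,-0.4,1.8],[-0.5,-0.45,1.8],[-0.5,0,1.8],[0,0,1.5],[0,0,0.9],[0,0,0],[0,0,0]], dr=[[0,0,0.01],[0,0,0],[0,0,0],[0,0,0],[0,0,0],[0,0,0],[0,0,0],[0,0,0]])

```text
time: 3.95
eef_pos: [457.8, 62.5, 135.7]
eef_rot: [0.501, 3.101, 0.001]
force: [0.1, 1.0, 0.7]
finger_gap: -0.4
```

```bash
python3 go.py 490 48 135
python3 - <<'E'
from h import *
shot('scene','s2');shot('side','d2')
E
```

```text
3.95 [457.8  62.5 135.7] [0.1 1.  0.7] -0.4126968498210777 
 [[-0.949  0.315  0.   ]
 [ 0.315  0.949  0.   ]
 [-0.     0.001 -1.   ]]
delta tool cm [-3.52 -0.36  0.07]
```

View pics/s2.png

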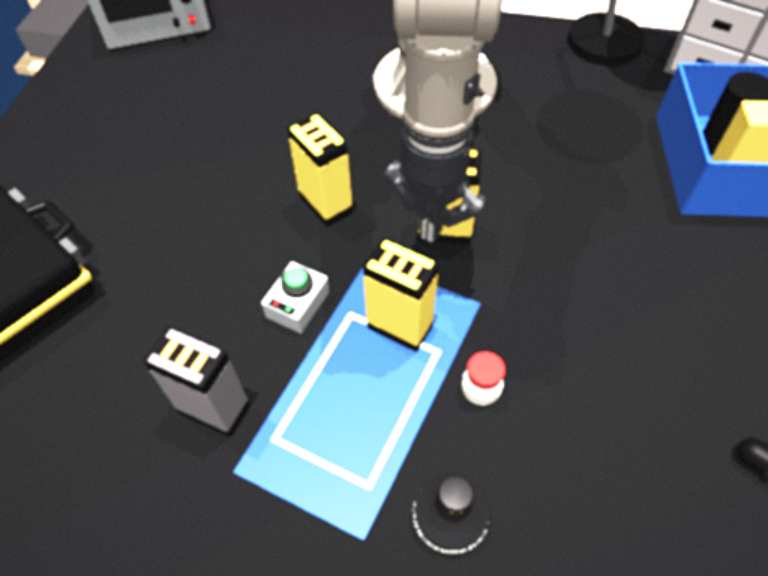

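View pics/d2.png

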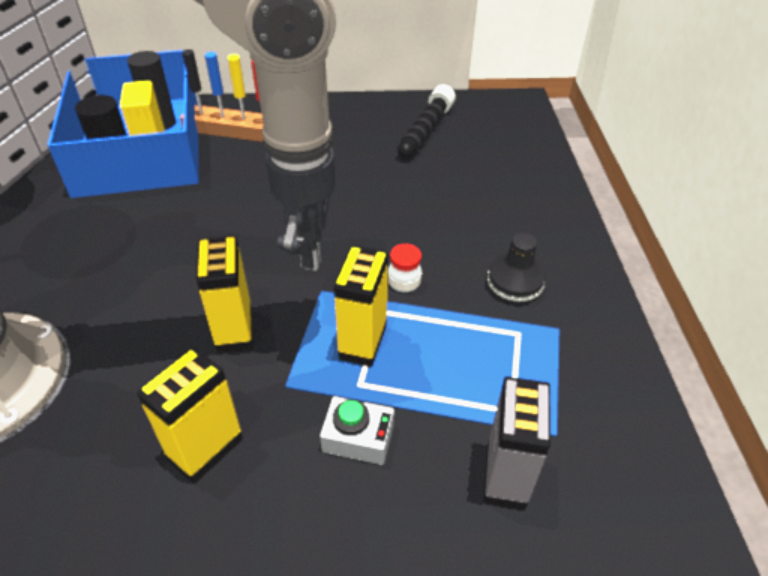

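>>> servo_tool(translation=[[-1.0,-0.4,0],[-1.0,0,0],[-0.6,0,0],[-0.5,0,0],[-0.5,0,0],[-0.5,0,0],[-0.5,0,0],[-0.5,0,0]], dr=[[0,0,0],[0,0,0],[0,0,0],[0,0,0],[0,0,0],[0,0,0],[0,0,0],[0,0,0]])

```text
time: 4.85
eef_pos: [505.0, 41.7, 135.3]
eef_rot: [-0.503, -3.101, -0.0]
force: [-0.3, 0.2, -0.2]
finger_gap: -0.2
```

```bash

python3 - <<'E'
from h import *
shot('side','d3')
E
```

```text
(no output)
```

View pics/d3.png

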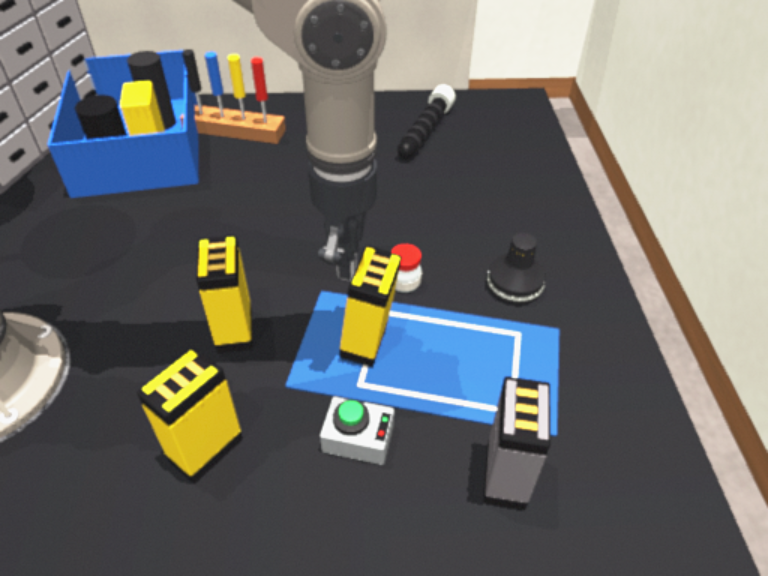

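>>> servo_tool(translation=[[-0.5,0,0],[-0.5,0,0],[-0.5,0,0],[-0.4,0,0],[-0.4,0,0],[-0.4,0,0],[0,0,0],[0,0,0]], dr=[[0,0,0],[0,0,0],[0,0,0],[0,0,0],[0,0,0],[0,0,0],[0,0,0],[0,0,0]])

```text
time: 5.7
eef_pos: [530.3, 33.1, 135.2]
eef_rot: [-0.503, -3.101, -0.0]
force: [-0.0, -0.0, -0.9]
finger_gap: 0.1
```

```bash

python3 - <<'E'
from h import *
shot('side','d4')
E
```

```text
(no output)
```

View pics/d4.png

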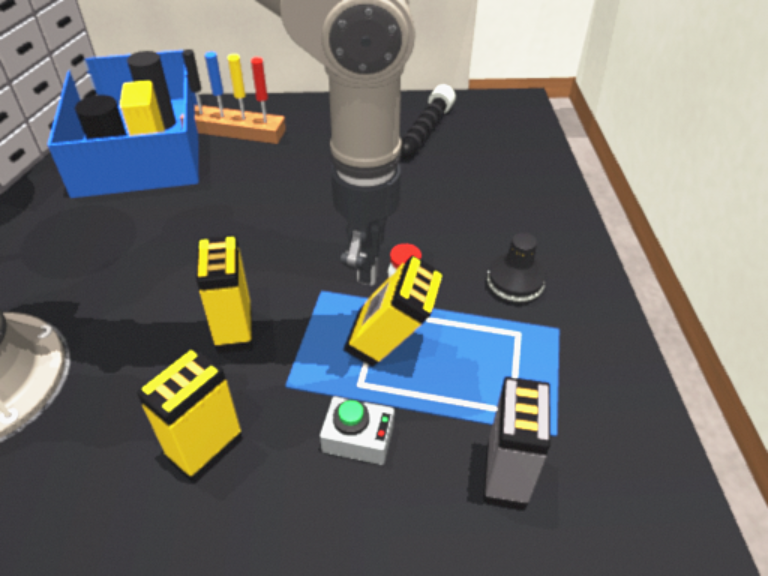

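It is toppling freely. I'll lift clear while it settles.

>>> servo_tool(translation=[[0,0,-1],[0,0,-2],[0.5,-1,-2],[1,-2,0],[1,-2,0],[1,-2,0],[0,-1.5,0],[0,0,0]], dr=[[0,0,0],[0,0,0],[0,0,0],[0,0,0],[0,0,0],[0,0,0],[0,0,0],[0,0,0]])

```text
time: 6.55
eef_pos: [470.1, -38.4, 186.0]
eef_rot: [0.508, 3.099, 0.0]
force: [-0.4, 0.2, 0.8]
finger_gap: -0.1
```

```bash
cat > c.py <<'E'
from fit import *
import pickle,sys
d={n:shot(n,n+sys.argv[1]) for n in('scene','side')}
z=np.array([632.96,4.19,-.2562])
c,s=np.cos(z[2]),np.sin(z[2]);e=lambda q:np.array([[c,s],[-s,c]])@(np.array(q)-z[:2])
for n,im in d.items():
    for r in models.trace(im,'pack_mid'):
        q=ray(im,r['point'][::-1],29);print(n,r['score'],q.round(0),r['region'].sum())
        if np.linalg.norm(e(q[:2]))<70:
            b=fitbox([(im,r['region'].astype(np.float32))],(q[0],q[1],[-.3]),4,50,150,80);print('fit',b.x,b.fun,[e(k[:2]).round(1) for k in box(*b.x,4,50,150,80)[:4]])
    for r in models.trace(im,'start_top'):
        # green centroid
        hsv=cv2.cvtColor(im['color'],cv2.COLOR_RGB2HSV);g=cv2.inRange(hsv,(60,80,60),(90,255,255))>0
        k=np.zeros_like(g);cc=np.round(np.array(r['point'])).astype(int);k[cc[0]-14:cc[0]+14,cc[1]-14:cc[1]+14]=1;g&=k
        if g.sum(): pt=np.argwhere(g).mean(0)[::-1];print('btn',n,r['score'],r['point'],g.sum(),pt,[ray(im,pt,h).round(1) for h in(40,48,55)])
E
python3 c.py 5;python3 go.py
```

```text
scene 0.97 [ 310. -142.   29.] 935
scene 0.88 [285.  71.  29.] 2429
scene 0.56 [628.   5.  29.] 3717
fit [ 6.25438684e+02  5.72052848e+00 -3.09885690e-01] 176.3125 [array([69.4, 35.5]), array([ 65.1, -44.4]), array([-84.7, -36.3]), array([-80.4,  43.5])]
btn scene 0.5 [184.9, 196.7] 165 [196.94545455 185.36363636] [array([ 495.8, -116. ,   40. ]), array([ 501. , -113.5,   48. ]), array([ 505.4, -111.3,   55. ])]
side 0.97 [329. 110.  29.] 2211
side 0.73 [298. -92.  29.] 3808
side 0.42 [618.   8.  29.] 3364
fit [ 6.22789382e+02  1.33414967e+00 -3.15261914e-01] 108.0625 [array([68.1, 30.2]), array([ 63.4, -49.7]), array([-86.3, -40.8]), array([-81.6,  39. ])]
btn side 0.63 [277.2, 232.3] 244 [233.56967213 274.73360656] [array([ 503.5, -102. ,   40. ]), array([ 503.6, -107.1,   48. ]), array([ 503.8, -111.6,   55. ])]
6.85 [470.9 -35.5 185.2] [ 0.  -0.3  0.2] 0.2848212962635236 
 [[-0.949  0.315  0.   ]
 [ 0.315  0.949 -0.   ]
 [-0.    -0.    -1.   ]]
```

View pics/scene5.png

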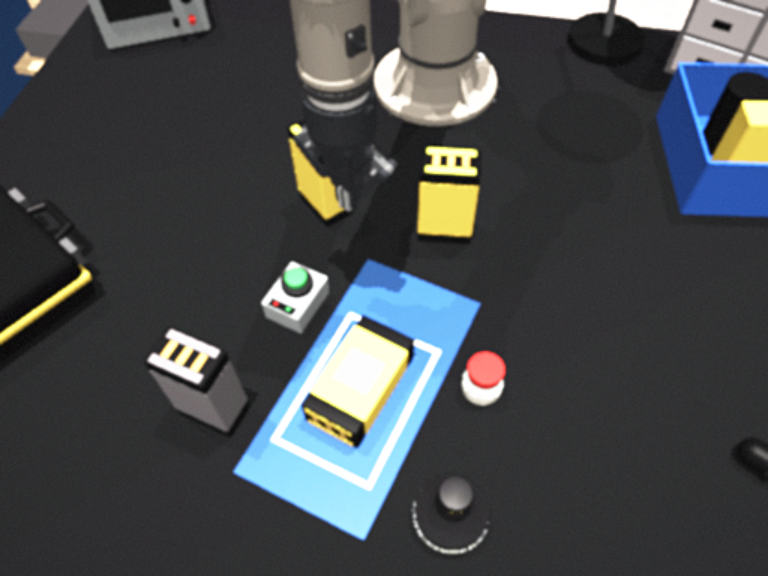

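View pics/side5.png

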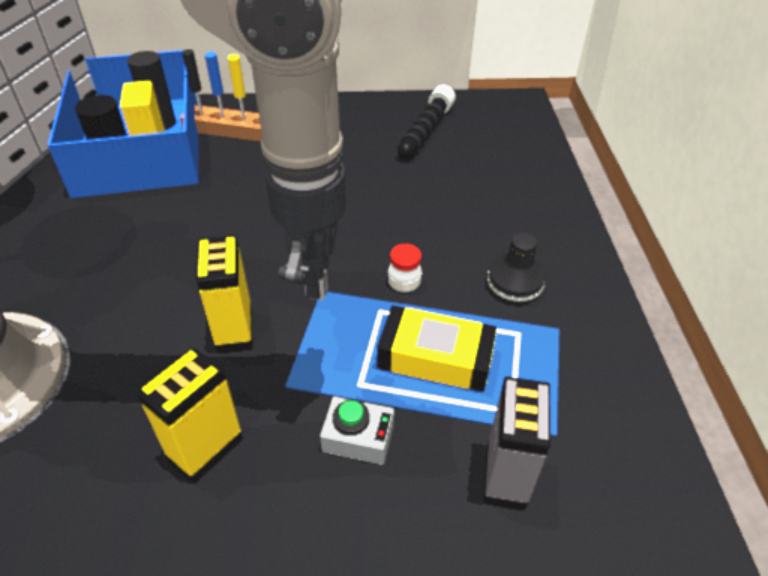

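The pack lies flat inside the outline, label side up; every corner is at least 12 mm inside the inner edge of the line. The two rays to the button agree at about (504.5, −111, 55).

```bash
python3 go.py 504.5 -111.3 80
```

```text
6.85 [470.9 -35.5 185.2] [ 0.  -0.3  0.2] 0.2848212962635236 
 [[-0.949  0.315  0.   ]
 [ 0.315  0.949 -0.   ]
 [-0.    -0.    -1.   ]]
delta tool cm [-5.58 -6.14 10.53]
```

>>> servo_tool(translation=[[-1.2,-1.3,0],[-1.5,-1.7,1],[-1.5,-1.7,2],[-1.0,-1.1,2.5],[-0.4,-0.3,2.5],[0,0,1.5],[0,0,1],[0,0,0]], dr=[[0,0,0],[0,0,0],[0,0,0],[0,0,0],[0,0,0],[0,0,0],[0,0,0],[0,0,0]])

```text
time: 7.65
eef_pos: [503.4, -111.3, 79.0]
eef_rot: [-0.501, -3.098, 0.0]
force: [0.3, 0.0, -0.2]
finger_gap: -0.0
```

```bash
python3 go.py 504.5 -111.3 60; python3 - <<'E'
from h import *
for n in('scene','side'):
    im=get_image(n)['color'][:,:,::-1]
    c={'scene':(196,180),'side':(233,268)}[n]
    cv2.imwrite(f'pics/b_{n}.png',cv2.resize(im[c[1]-60:c[1]+40,c[0]-50:c[0]+50],None,fx=4,fy=4))
a=np.hstack([cv2.imread(f'pics/b_{n}.png') for n in('scene','side')]);cv2.imwrite('pics/b1.png',a)
E
```

```text
7.65 [ 503.4 -111.3   79. ] [ 0.3  0.  -0.2] -0.0373743698528476 
 [[-0.949  0.315 -0.003]
 [ 0.315  0.949  0.   ]
 [ 0.003 -0.001 -1.   ]]
delta tool cm [-0.11  0.03  1.9 ]
```

View pics/b1.png

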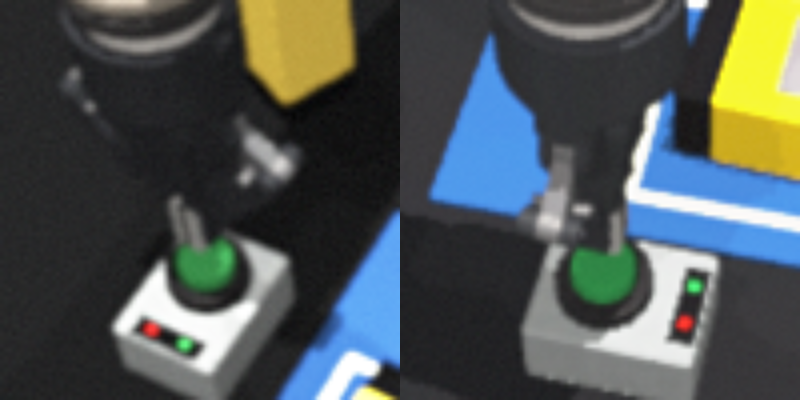

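>>> servo_tool(translation=[[-0.05,0,0.5],[0,0,0.4],[0,0,0.4],[0,0,0.3],[0,0,0.2],[0,0,0.2],[0,0,0.2],[0,0,0]], dr=[[0,0,0],[0,0,0],[0,0,0],[0,0,0],[0,0,0],[0,0,0],[0,0,0],[0,0,0]])

```text
time: 8.55
eef_pos: [504.4, -112.0, 58.3]
eef_rot: [-0.503, -3.101, -0.0]
force: [-1.5, 0.7, 3.9]
finger_gap: 0.1
```

>>> servo_tool(translation=[[0,0,0.15],[0,0,0.15],[0,0,0.1],[0,0,0],[0,0,0],[0,0,0],[0,0,0],[0,0,0]], dr=[[0,0,0],[0,0,0],[0,0,0],[0,0,0],[0,0,0],[0,0,0],[0,0,0],[0,0,0]])

```text
time: 9.35
eef_pos: [504.5, -112.1, 55.9]
eef_rot: [-0.504, -3.1, -0.002]
force: [-6.4, 2.6, 17.7]
finger_gap: 0.1
```

```bash
cat > bb.py <<'E'
from fit import *
import sys
for n in('scene','side'):
    I=get_image(n);im=I['color'][:,:,::-1]
    c={'scene':(196,180),'side':(233,268)}[n]
    cv2.imwrite(f'pics/b_{n}.png',cv2.resize(im[c[1]-30:c[1]+30,c[0]-30:c[0]+30],None,fx=6.6,fy=6.6,interpolation=cv2.INTER_CUBIC))
a=np.hstack([cv2.imread(f'pics/b_{n}.png') for n in('scene','side')]);cv2.imwrite(sys.argv[1],a)
E
python3 bb.py pics/b2.png; python3 go.py
```

```text
9.45 [ 504.5 -112.1   55.9] [-6.   2.3 17.8] 0.1292734905035945 
 [[-0.949  0.316 -0.   ]
 [ 0.316  0.949  0.001]
 [ 0.001  0.001 -1.   ]]
```

View pics/b2.png

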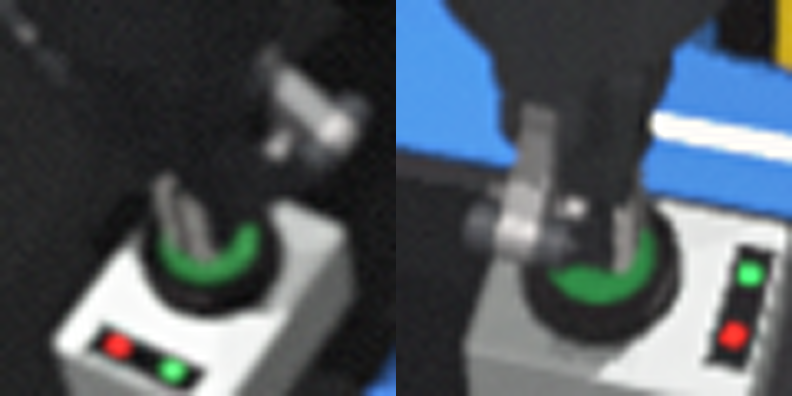

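The tip is on the green cap, well inside the ring, and the 17.8 N reading is far above the 5 N needed. I'll press slightly more for margin, then release.

>>> servo_tool(translation=[[0,0,0.1],[0,0,0],[0,0,0],[0,0,-0.5],[0,0,-0.5],[0,0,-1],[0,0,-2],[0,0,-2]], dr=[[0,0,0],[0,0,0],[0,0,0],[0,0,0],[0,0,0],[0,0,0],[0,0,0],[0,0,0]])

```text
time: 10.25
eef_pos: [504.6, -112.3, 113.8]
eef_rot: [-0.503, -3.101, 0.001]
force: [0.1, 0.7, -0.8]
finger_gap: -0.4
```

>>> servo_tool(translation=[[0,0,-2],[0,0,-2],[0,0,-3],[1,0,-3],[2,0,-2],[2,0,0],[1,0,0],[0,0,0]], dr=[[0,0,0],[0,0,0],[0,0,0],[0,0,0],[0,0,0],[0,0,0],[0,0,0],[0,0,0]])

```text
time: 11.05
eef_pos: [446.7, -92.8, 233.1]
eef_rot: [-0.502, -3.101, -0.001]
force: [-0.1, 0.8, -0.3]
finger_gap: 0.3
```

```bash
python3 bb.py pics/b3.png; python3 c.py 6; python3 go.py
```

```text
scene 0.95 [285.  75.  29.] 2422
scene 0.89 [630.   4.  29.] 3674
fit [ 6.25230968e+02  6.72333718e+00 -3.12383410e-01] 208.125 [array([69. , 36.2]), array([ 64.5, -43.7]), array([-85.2, -35.2]), array([-80.8,  44.6])]
scene 0.79 [ 293. -122.   29.] 1553
scene 0.52 [677.  37.  29.] 11682
fit [ 7.29260847e+02  3.21354637e+01 -2.80945116e-01] 8678.0 [array([162. ,  89.6]), array([160.1,   9.6]), array([10.1, 13.3]), array([12.1, 93.3])]
btn scene 0.75 [181.9, 197.0] 177 [196.83050847 185.56497175] [array([ 496.4, -116.1,   40. ]), array([ 501.5, -113.6,   48. ]), array([ 506. , -111.4,   55. ])]
side 0.86 [326. 114.  29.] 2357
side 0.76 [626.   2.  29.] 3352
fit [ 6.22530580e+02  1.62799640e+00 -3.18884035e-01] 110.375 [array([67.9, 30.1]), array([ 62.9, -49.7]), array([-86.8, -40.3]), array([-81.8,  39.5])]
side 0.61 [295. -91.  29.] 3793
btn side 0.75 [277.0, 235.9] 244 [233.55327869 274.74590164] [array([ 503.5, -102. ,   40. ]), array([ 503.6, -107.1,   48. ]), array([ 503.7, -111.6,   55. ])]
11.45 [447.9 -93.4 233. ] [0.1 0.7 0. ] -0.07500526252910843 
 [[-0.949  0.316 -0.   ]
 [ 0.316  0.949 -0.001]
 [ 0.    -0.001 -1.   ]]
```

View pics/b3.png

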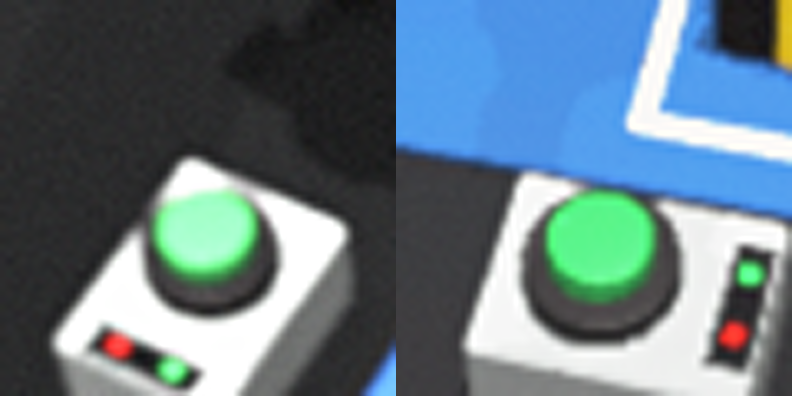

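View pics/scene6.png

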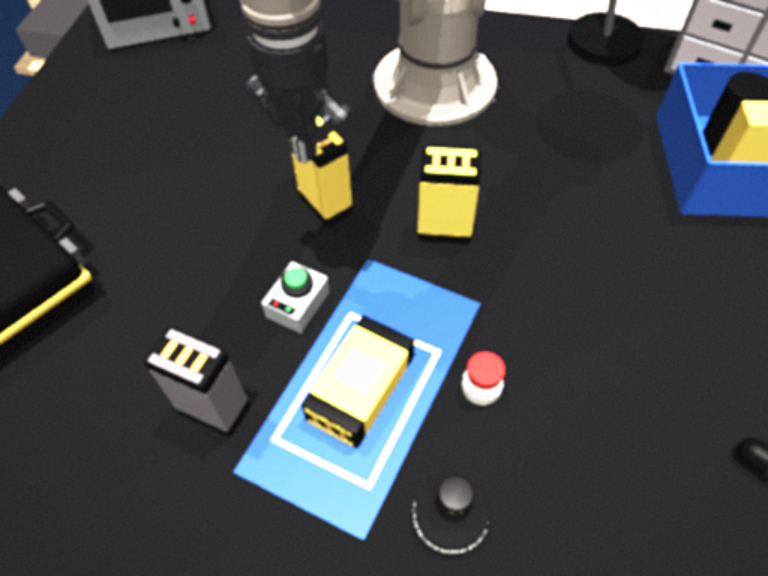

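The pressed cap sat about 6 mm lower than the released one, so it reached full travel and has sprung back. The pack is inside the outline and nothing else moved. Handing in.

```bash
python3 -c "
from bench import workorder
print(workorder.finish_job())"
```

```text
the job is handed in; nothing more can be done
None
```

I toppled the yellow pack on the mat with shut fingers on the upper part of its back face, pressed the green button all the way down, let go, and handed the job in at about 11.5 s. There was no gripping or lifting.

- **Pack:** it lies flat inside the outline with the label on its broad back facing up. Fits from the two cameras put every corner at least about 12 mm inside the line's inner edge. The fits differ by about 3 mm along and 5 mm across, within calibration and mask error. The networks also gave one false detection near the pack, with a very poor fit, and I ignored it.
- **Button:** the last force I read while pressing was 17.8 N (5 N needed), and I then pressed about 1 mm further. The pictures show the cap about 6 mm lower when pressed and fully back up afterwards. There is no direct reading of the button's travel, so "fully down" rests on the force and the pictures.
- **Everything else:** the grey pack, lamp head, jar and the other two yellow packs look unmoved. At hand-in the tool was at a height of 233 mm, touching nothing.

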